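# Stir the pecans and open the nut mill

## Task

Get the bakery's nut mill ready for filling: take the wood-handled stirring stick out of its stand, stir the pecans in the steel bowl with it until most of them have plainly changed places, then let go of the stick and leave it standing or leaning in the bowl, with all the pecans still inside. Next take the twist-lock cap off the mill; nobody knows which way this one unlocks, so try it gently both ways. Finish while still holding the cap, level, and well clear above the mill's mouth, without touching the pecans with the fingers or disturbing the other things on the counter.

Things in the scene. Friction and masses are not known exactly. Their poses are not given: they have to be found in the camera images.
- mill: Nut mill bolted to the counter, does not move; upright always. Grey base box 110 x 110 x 60 mm, aluminium cone and round neck (62 mm across) on top, crank with wooden knob on its +x face (reaches 110 mm from the axis at 20 to 40 mm height). Origin: centre of the underside; z up; yaw varies.
- mill_mouth (a point): Centre of the mill's neck rim, 115 mm above the counter; the neck's bore is 46 mm wide and 30 mm deep.
- cap: Twist-lock cap of the mill, aluminium, 0.08 to 0.17 kg: a disc 66 mm wide, 10 mm thick, resting on the neck rim, with a wing on top to grip. Origin: centre of the disc's underside, 115 mm above the counter when seated; z up. A plug and a 42 mm crossbar reach 20 mm below it; the crossbar is caught under two tabs in the neck, so that it cannot be lifted as found.
- cap_wing (a point): Centre of the cap's upright flat wing, 24 mm above the cap's origin: 12 mm thick (along the cap's x), 48 mm long (along the cap's y), 28 mm high, from 10 to 38 mm above the origin. Nothing stands beside it.
- cap_bar (a point): Centre of the hidden crossbar, 17 mm below the cap's origin. The way it unlocks (clockwise or not) differs from day to day and cannot be seen. Right way: free after 40 degrees, stop at about 65, so turn it 50 and lift straight up 25 mm or more. Wrong way: hard stop after about 12 degrees, still locked. Turns easily up to the stops (under 0.3 N m); 1 mm play.
- bowl: Steel mixing bowl, fixed to the counter, nearly straight walls: outside 136 mm wide at the foot and 144 at the rim, 90 mm high, wall 5 mm, flat inner floor 6 mm above the counter and 126 mm wide. Origin: centre of the underside.
- stand: Dark wood block 50 x 50 x 60 mm, fixed, with one round hole 21 mm wide, 50 mm deep, in which the stick stands. Origin: centre of the underside.
- stick: Stirring stick, 190 mm long, 0.13 to 0.21 kg, centre of mass 60 mm from the foot, standing upright in the stand with its foot 10 mm above the counter (it may lean a few degrees in the hole). Lower 100 mm a round steel rod 16 mm thick; upper 90 mm a square wooden handle 16 x 16 mm, sides along its x and y. Origin: centre of its foot end; z runs up along the stick.
- stick_top (a point): Top end of the stick, 190 mm along its z from the origin.
- nut0: Pecan in its shell, number 1 of six alike: smooth brown capsule 30 mm long (along its own x), 20 mm thick, 10 g, lying on the bowl's floor. They start in a ring about 39 mm from the bowl's axis with the bowl's centre free. Origin: its centre.
- nut1: Pecan in its shell, number 2 of six alike: smooth brown capsule 30 mm long (along its own x), 20 mm thick, 10 g, lying on the bowl's floor. They start in a ring about 39 mm from the bowl's axis with the bowl's centre free. Origin: its centre.
- nut2: Pecan in its shell, number 3 of six alike: smooth brown capsule 30 mm long (along its own x), 20 mm thick, 10 g, lying on the bowl's floor. They start in a ring about 39 mm from the bowl's axis with the bowl's centre free. Origin: its centre.
- nut3: Pecan in its shell, number 4 of six alike: smooth brown capsule 30 mm long (along its own x), 20 mm thick, 10 g, lying on the bowl's floor. They start in a ring about 39 mm from the bowl's axis with the bowl's centre free. Origin: its centre.
- nut4: Pecan in its shell, number 5 of six alike: smooth brown capsule 30 mm long (along its own x), 20 mm thick, 10 g, lying on the bowl's floor. They start in a ring about 39 mm from the bowl's axis with the bowl's centre free. Origin: its centre.
- nut5: Pecan in its shell, number 6 of six alike: smooth brown capsule 30 mm long (along its own x), 20 mm thick, 10 g, lying on the bowl's floor. They start in a ring about 39 mm from the bowl's axis with the bowl's centre free. Origin: its centre.
- jar_tall: Bystander: glass jar 70 mm wide, 130 mm high, white lid, beyond the stand. Origin: centre of its underside.
- jar_low: Bystander: amber glass jar 68 mm wide, 85 mm high, near side of the counter. Origin: centre of its underside.
- cup: Bystander: white cup 70 mm wide, 60 mm high, near side of the counter. Origin: centre of its underside.
- tin: Bystander: metal tin 82 mm wide, 82 mm high, at the far right. Origin: centre of its underside.
Mind the look-alikes: they are no part of the job. Of the things that look like the stick, the largest one is meant.

How it is judged (in metres and radians):
On the way, in this order (a step that is already met when the one before it is completed fails the run):
1. with the stick held in the gripper and its foot in the bowl, at least four of the six pecans are more than 22 mm from where they started (contact force between the fingers and stick above 0.5 N and horizontal distance between stick and bowl below 0.07 m and height (world z) of stick below 0.07 m and (distance of each of nut0, nut1, nut2, nut3 from where it was at the start of the episode above 0.022 m or distance of each of nut0, nut1, nut2, nut4 from where it was at the start of the episode above 0.022 m or distance of each of nut0, nut1, nut2, nut5 from where it was at the start of the episode above 0.022 m or distance of each of nut0, nut1, nut3, nut4 from where it was at the start of the episode above 0.022 m or distance of each of nut0, nut1, nut3, nut5 from where it was at the start of the episode above 0.022 m or distance of each of nut0, nut1, nut4, nut5 from where it was at the start of the episode above 0.022 m or distance of each of nut0, nut2, nut3, nut4 from where it was at the start of the episode above 0.022 m or distance of each of nut0, nut2, nut3, nut5 from where it was at the start of the episode above 0.022 m or distance of each of nut0, nut2, nut4, nut5 from where it was at the start of the episode above 0.022 m or distance of each of nut0, nut3, nut4, nut5 from where it was at the start of the episode above 0.022 m or distance of each of nut1, nut2, nut3, nut4 from where it was at the start of the episode above 0.022 m or distance of each of nut1, nut2, nut3, nut5 from where it was at the start of the episode above 0.022 m or distance of each of nut1, nut2, nut4, nut5 from where it was at the start of the episode above 0.022 m or distance of each of nut1, nut3, nut4, nut5 from where it was at the start of the episode above 0.022 m or distance of each of nut2, nut3, nut4, nut5 from where it was at the start of the episode above 0.022 m)), for 0.2 s.
2. the stick is let go and stays in the bowl (horizontal distance between stick and bowl below 0.07 m and height (world z) of stick below 0.085 m and height (world z) of stick_top above 0.06 m and contact force between each of the arm, the fingers and stick below 0.05 N), for 0.2 s.
3. the cap is off the mill (z of cap in the frame of mill above 0.14 m), for 0.2 s.
At the end, for the whole second after the job is handed in: Fingers hold the cap (over 1 N), origin over 50 mm above the rim, within 80 mm of the mill axis, tilt under 0.35 rad, clear of the mill, under 50 mm/s; stick untouched, foot in the bowl (70 mm of its axis, below the rim), top above 60 mm; all pecans in the bowl (all of step 2 and contact force between the fingers and cap above 1 N and z of cap in the frame of mill above 0.165 m and horizontal distance between cap and mill below 0.08 m and angle between cap's own z axis and vertical below 0.35 rad and contact force between cap and mill below 0.05 N and linear speed of cap below 0.05 m/s and horizontal distance between each of nut0, nut1, nut2, nut3, nut4, nut5 and bowl below 0.072 m and height (world z) of each of nut0, nut1, nut2, nut3, nut4, nut5 below 0.085 m); the arm keeps its last pose, push and grip.
It fails at once if a bystander is moved by more than 30 mm (distance of any of jar_tall, jar_low, cup, tin from where it was at the start of the episode above 0.03 m).
It fails at once if the fingers touch a pecan (contact force between the fingers and nut0 above 0.5 N or contact force between the fingers and nut1 above 0.5 N or contact force between the fingers and nut2 above 0.5 N or contact force between the fingers and nut3 above 0.5 N or contact force between the fingers and nut4 above 0.5 N or contact force between the fingers and nut5 above 0.5 N).
It also fails if it takes over 67 s, if anything falls off the work surface, if the arm or the gripper's body presses on something with over 40 N, if the wrist force passes 120 N, or if a joint passes its speed limit or range.

## Robot

A 6-joint arm with a two-finger parallel gripper is mounted at the origin on the work surface. World frame = base frame: x ahead of the robot, y to its left, z up, the work surface at z = 0. Lengths are in m, angles in degrees, forces in N, time in s.
With the tool pointing down it reaches from about 0.375 to 0.9 m from the base axis. Payload 3.1 kg.
Tool frame: the origin (TCP) lies on the centre line of the jaws, within the pads' length; the fingertips stand 25 mm ahead of it and the grasp point (between the pads) lies 6 mm ahead of it; y points along the fingers, x is the direction in which the jaws open and shut, and the axes are right-handed (so a half turn about y gives the same grasp; the last joint's range is limited). The gripper opens to 87 mm and grips with 3 to 60 N. Pads are 19 mm wide; open, the fingers measure 117 mm over their backs; the gripper's body (75 mm by 190 mm) begins 51 mm behind the grasp point.
Start: joints at [-83.451, 30.224, 82.088, -0, 67.689, -10.227], TCP at [0.18, -0.598, 0.248] pointing down, gripper open.
Joint ranges: [-176.69, 176.69], [-43.24, 126.21], [12.49, 139.97], [-82, 262], [0, 151.66], [-163.58, 163.58]. Speed limits (degrees/s): [159.86, 159.86, 180, 180, 180, 180].

## Interface

Orientations are given as a 3x3 rotation matrix whose columns are the frame's x, y, z axes.
In Python, from rig import * gives the robot as it stands.
- The arm moves only by the tool play_rows, never from a script. Its argument "commands" is a list of rows, each a list of 2 entries, a list of its own where there are three numbers: the shift along the world's x, y, z in m, then the turn, a rotation vector about the world's x, y, z in rad. A call has 1 to 10 rows; each row is the pose to reach, as a shift and turn from the pose commanded when the call began; what a row does not reach only later rows make up. A row lasts 1/8 s, in which the tool goes at most 62.5 mm and 10.7 degrees, less where a joint would pass 70% of its speed; a pose out of reach is approached as far as the arm can. A call with a gripper value outside its range is refused whole. "gripper" is the finger opening in m, from 0 to 0.087, set as the call begins (left out, the last holds). The fingers move at their own pace and stop on an object; the grip force is fixed at half the most. Time passes only in rows, so rows that repeat a pose let the fingers close. It gives the time, the measured TCP pose, the force and the opening at its end, in the units of the state.
- read_state(): the state, without advancing time (a new reading comes with each control period).
- capture(name): name is "side" or "top"; returns a dict with "frame" (384x512x3 uint8, red, green, blue), "depth" (384x512 float32, m along the optical axis (not along the pixel's ray), 0 where there is no reading), "mtx" (3x3 intrinsics, pixels), "cam_to_world" (4x4, takes a point from camera to world coordinates). Camera axes: x right, y down, z forward; pixel columns grow to the right and rows downward; lengths in m; the calibration is good to about 2 mm. A picture is of the moment at which its call begins.
- hand_in(): hands the job in, once; it reports no verdict.
The state is a dict: "time_s": time; "joint_positions": joint angles; "qvel": joint speeds; "tau": joint torques, N m; "position": TCP position; "tcp_rot": TCP orientation; "force": force on the tool from outside, world axes, zero at the start; "moment": the same for the moment, N m; "opening": opening from 0.0 (shut) to 1.0 (fully open).
Only numpy, scipy, OpenCV 4.12 (cv2) and the standard library are available. Lean on these libraries where they do the work, as an engineer would, in place of code of your own. Each camera call takes 0.05 s, during which the arm holds its last target. There are 200 camera calls.

## Working session

There is one attempt and no reset: what is moved stays moved. The work goes in short steps, Python scripts to look and compute and a tool call to move; the robot and the scene stay as the last step left them, time stands still between calls to the robot, and variables do not carry over. Pictures are saved under pics/ and viewed, about 8 in all and at most 12, crops included, and the job is handed in when it is done.

Besides the shell and the picture viewer there is one more tool, called after ">>>" as name(argument=value, ...), one argument or row to a line, values as JSON. play_rows: Moves the arm, as the interface text tells. Its arguments: {"type":"object","properties":{"commands":{"type":"array"},"gripper":{"type":"number"}},"required":["commands"]}

```bash
mkdir -p pics; cat > h.py <<'E'
from rig import *
import numpy as np, cv2
def snap(n,tag):
    c=capture(n); np.savez(f'{tag}.npz',**c); cv2.imwrite(f'pics/{tag}.png',c['frame'][:,:,::-1]); return c
def pts(c):
    d=c['depth']; v,u=np.mgrid[:d.shape[0],:d.shape[1]]; K=c['mtx']
    P=np.stack([(u-K[0,2])/K[0,0]*d,(v-K[1,2])/K[1,1]*d,d],-1)
    T=c['cam_to_world']; return P@T[:3,:3].T+T[:3,3]
def ray(c,u,v,z):
    K=c['mtx'];T=c['cam_to_world'];r=T[:3,:3]@np.array([(u-K[0,2])/K[0,0],(v-K[1,2])/K[1,1],1]);o=T[:3,3]
    return o+r*(z-o[2])/r[2]
E
python3 - <<'E'
from h import *
a=snap('top','t0');b=snap('side','s0')
for c in(a,b):print(c['mtx'].round(1).tolist(),c['cam_to_world'].round(3).tolist())
s=read_state();print(s['position'],s['tcp_rot'],s['force'],s['opening'])
E
```

```text
[[440.7, 0.0, 261.7], [0.0, 440.7, 191.9], [0.0, 0.0, 1.0]] [[0.007, -0.99, 0.143, 0.299], [-1.0, -0.008, -0.003, -0.008], [0.005, -0.143, -0.99, 1.64], [0.0, 0.0, 0.0, 1.0]]
[[455.4, 0.0, 258.8], [0.0, 455.4, 192.4], [0.0, 0.0, 1.0]] [[-0.812, -0.322, 0.487, -0.063], [-0.583, 0.418, -0.696, 0.814], [0.021, -0.849, -0.527, 0.755], [0.0, 0.0, 0.0, 1.0]]
[ 0.18036416 -0.59779823  0.24668849] [[ 2.88630202e-01 -2.15042969e-04  9.57440630e-01]
 [-9.57438823e-01  1.89112277e-03  2.88630082e-01]
 [-1.87270564e-03 -9.99998189e-01  3.39944660e-04]] [ 0.41562327 -0.33715404  0.47532562] 1.0004197085480864
```

View pics/t0.png

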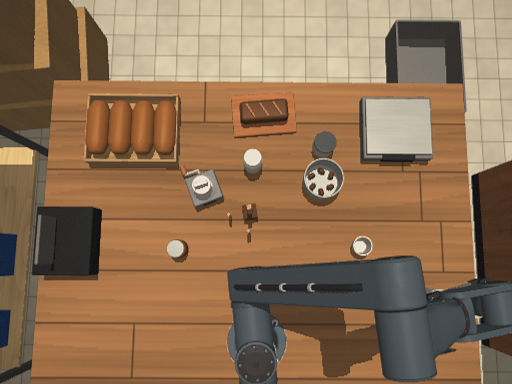

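View pics/s0.png

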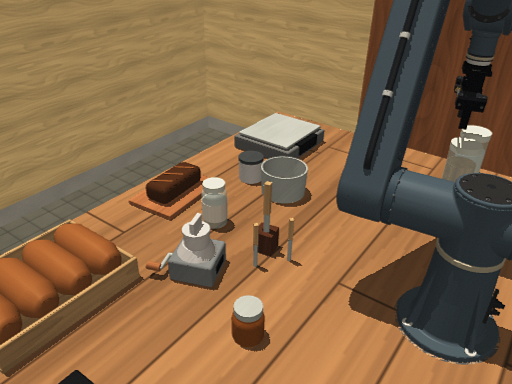

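The top view shows the mill at (203,187), bowl (323,180), stand and stick (250,212), thin look-alike sticks at (229,218) and (249,234), tall jar (252,160), tin (324,145), cup (362,246) and low jar (177,249). Next I'll measure these.

```bash
python3 - <<'E'
from h import *
T=np.load('t0.npz');S=np.load('s0.npz');P=pts(T);Q=pts(S)
def rep(n,P,u0,u1,v0,v1,zl,zh):
    p=P[v0:v1,u0:u1].reshape(-1,3);m=(p[:,2]>zl)&(p[:,2]<zh);p=p[m]
    if len(p)==0:print(n,0);return p
    r=cv2.minAreaRect((p[:,:2]*1000).astype(np.float32))
    print(n,len(p),p.mean(0).round(4),'mid',((p.min(0)+p.max(0))/2).round(4),'sz',(np.ptp(p,axis=0)).round(3),np.round(r[0]),np.round(r[1]),round(r[2],1));return p
rep('bowlrim',P,300,348,156,204,.08,.1)
rep('millbase',P,178,230,165,215,.05,.065)
rep('capdisc',P,185,220,170,200,.118,.13)
rep('wing',P,185,220,170,200,.135,.165)
rep('wingS',Q,180,215,205,240,.135,.165)
rep('capdiscS',Q,170,225,205,260,.119,.13)
rep('stand',P,238,264,200,226,.05,.068)
rep('stickT',P,238,264,195,226,.185,.22)
for z in(.07,.09,.11,.13,.15,.17,.19):
    rep(f'stickS{z}',Q,255,285,175,260,z,z+.012)
rep('stickTopS',Q,255,285,170,260,.19,.21)
rep('jar',P,238,268,145,178,.12,.14)
rep('tin',P,308,340,130,160,.07,.09)
rep('cup',P,348,376,232,260,.05,.07)
rep('low',P,162,192,236,262,.075,.1)
rep('thin1',Q,250,262,220,268,.03,.2)
rep('thin2',Q,286,296,215,262,.03,.2)
# nuts: brown mask in bowl
f=T['frame'].astype(int);m=((f[...,0]-f[...,2]>25)&(f.sum(2)<330)).astype(np.uint8);m[:156]=0;m[205:]=0;m[:,:300]=0;m[:,346:]=0
n,_,st,ce=cv2.connectedComponentsWithStats(m)
for i in range(1,n):
    if st[i,4]>4:print('nut',st[i,4],ce[i].round(1),ray(T,*ce[i],.018).round(4))
t=T['frame'][150:240,170:350,::-1];s=S['frame'][170:290,140:320,::-1]
cv2.imwrite('pics/z.png',np.vstack([cv2.resize(t,(720,360),interpolation=2),]))
E
```

```text
bowlrim 197 [ 0.5835 -0.237   0.0888] mid [ 0.5798 -0.2341  0.0887] sz [0.139 0.141 0.017] [ 580. -234.] [140. 140.] 88.5
millbase 389 [0.5416 0.1958 0.0592] mid [0.545  0.1985 0.0576] sz [0.134 0.136 0.015] [545. 199.] [111. 110.] 20.9
capdisc 197 [0.5435 0.1977 0.1247] mid [0.5451 0.1984 0.124 ] sz [0.064 0.063 0.012] [546. 199.] [63. 64.] 47.5
wing 58 [0.5442 0.1984 0.1515] mid [0.5439 0.1988 0.1467] sz [0.022 0.046 0.023] [545. 199.] [13. 47.] 17.5
wingS 133 [0.5412 0.2013 0.146 ] mid [0.5438 0.1974 0.1439] sz [0.025 0.05  0.018] [544. 198.] [13. 51.] 18.7
capdiscS 296 [0.5382 0.2025 0.1228] mid [0.5435 0.1986 0.1246] sz [0.066 0.064 0.011] [542. 200.] [63. 63.] 41.5
stand 147 [0.4584 0.0301 0.0599] mid [0.4602 0.0302 0.0593] sz [0.056 0.055 0.017] [461.  31.] [50. 50.] 9.9
stickT 25 [0.4602 0.0304 0.1996] mid [0.4596 0.0303 0.1998] sz [0.016 0.017 0.019] [461.  31.] [15. 15.] 15.5
stickS0.07 103 [ 0.5274 -0.0882  0.0761] mid [ 0.5269 -0.0361  0.076 ] sz [0.184 0.289 0.012] [500. -52.] [ 67. 339.] 32.4
stickS0.09 36 [0.4506 0.0568 0.0952] mid [0.4501 0.0674 0.0959] sz [0.027 0.08
[... 1107 characters left out ...]
0.0848] sz [0.056 0.057 0.018] [324. 288.] [56. 57.] 0.4
thin1 239 [0.4488 0.0857 0.0733] mid [0.462  0.0597 0.0787] sz [0.055 0.101 0.097] [462.  58.] [ 13. 113.] 25.8
thin2 158 [0.3839 0.0356 0.0838] mid [0.3862 0.0344 0.079 ] sz [0.016 0.014 0.095] [386.  33.] [12. 16.] 42.7
nut 44 [321. 157.] [ 0.669  -0.2358  0.018 ]
nut 287 [316.1 195.3] [ 0.5232 -0.2158  0.018 ]
nut 29 [321.1 170.4] [ 0.6175 -0.2355  0.018 ]
nut 11 [344.2 170.7] [ 0.6171 -0.3222  0.018 ]
nut 30 [310.8 175.4] [ 0.5983 -0.1967  0.018 ]
nut 30 [330.8 175. ] [ 0.6004 -0.2717  0.018 ]
nut 28 [312.2 186.1] [ 0.5579 -0.2016  0.018 ]
nut 31 [329.8 186.5] [ 0.557  -0.2675  0.018 ]
nut 29 [320.9 191.6] [ 0.5372 -0.2338  0.018 ]
```

View pics/z.png

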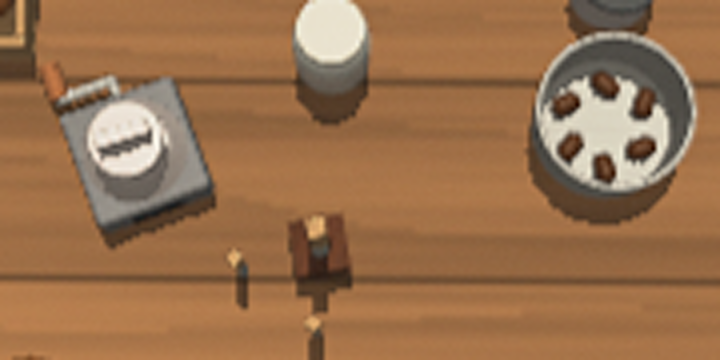

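Measured positions, which match the sizes given:

| Item | Position (x, y) | Other |
|---|---|---|
| Bowl axis | (0.578, -0.234) | |
| Stick | (0.460, 0.030) | top at z 0.200, yaw about 11° |
| Mill | (0.545, 0.199) | yaw about 20° |
| Cap wing | on the mill | 12 mm thickness along about 19° |

Moving above the stick now.

>>> play_rows(
  commands=[
    [[0.025, 0.057, 0.02], [0, 0, 0.13]],
    [[0.05, 0.114, 0.03], [0, 0, 0.27]],
    [[0.075, 0.171, 0.03], [0, 0, 0.4]],
    [[0.1, 0.228, 0.03], [0, 0, 0.54]],
    [[0.125, 0.285, 0.03], [0, 0, 0.67]],
    [[0.15, 0.342, 0.03], [0, 0, 0.8]],
    [[0.175, 0.4, 0.03], [0, 0, 0.94]],
    [[0.2, 0.457, 0.03], [0, 0, 1.07]],
    [[0.225, 0.514, 0.03], [0, 0, 1.2]],
    [[0.25, 0.571, 0.03], [0, 0, 1.34]],
  ],
  gripper=0.087,
)

```text
time_s: 1.35
position: [0.43, -0.0274, 0.2776]
tcp_rot: [[0.998, 0.0, -0.066], [0.066, -0.0, 0.998], [0.0, -1.0, -0.0]]
force: [1.7, -1.1, -0.1]
opening: 0.998
```

>>> play_rows(
  commands=[
    [[0.03, 0.057, 0.0], [0, 0, 0.13]],
    [[0.03, 0.057, 0.0], [0, 0, 0.13]],
    [[0.03, 0.057, 0.0], [0, 0, 0.13]],
    [[0.03, 0.057, 0.0], [0, 0, 0.13]],
  ],
)

```text
time_s: 1.85
position: [0.4589, 0.0264, 0.2773]
tcp_rot: [[0.982, -0.001, -0.188], [0.188, -0.0, 0.982], [-0.001, -1.0, 0.0]]
force: [0.1, 0.1, -0.4]
opening: 0.996
```

```bash
python3 - <<'E'
from h import *
s=read_state();print(s['position'],s['tcp_rot'].round(3).tolist(),s['force'],s['time_s'])
S=snap('side','s1');cv2.imwrite('pics/s1z.png',cv2.resize(S['frame'][60:310,130:380,::-1],(600,600)))
E
```

```text
[0.45889009 0.02640032 0.27733657] [[0.982, -0.001, -0.188], [0.188, -0.0, 0.982], [-0.001, -1.0, 0.0]] [ 0.07804313  0.14879242 -0.37641991] 1.85
```

View pics/s1z.png

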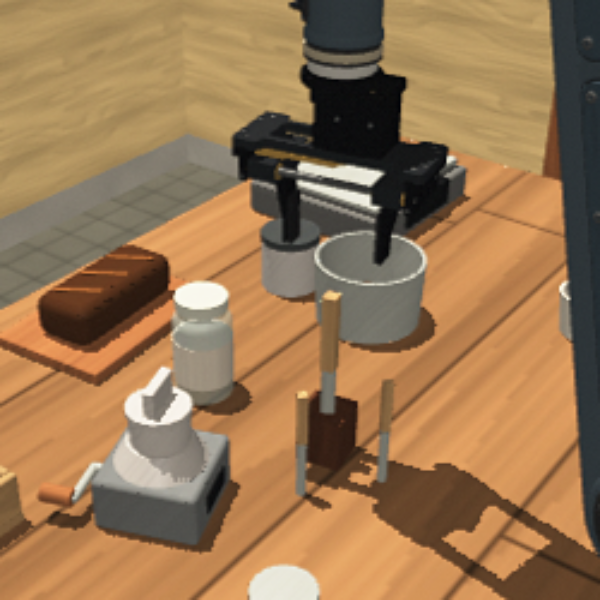

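The open jaws straddle the stick (stick top at 332,300 in the crop, fingers at 290 and 383). I'll descend and grip.

>>> play_rows(
  commands=[
    [[0.001, 0.004, -0.04], [0, 0, 0]],
    [[0.001, 0.004, -0.08], [0, 0, 0]],
    [[0.001, 0.004, -0.1], [0, 0, 0]],
    [[0.001, 0.004, -0.1], [0, 0, 0]],
  ],
)

```text
time_s: 2.4
position: [0.4593, 0.0305, 0.1764]
tcp_rot: [[0.982, -0.004, -0.188], [0.188, 0.001, 0.982], [-0.004, -1.0, 0.001]]
force: [-0.1, -0.7, -0.1]
opening: 0.994
```

>>> play_rows(
  commands=[
    [[0, 0, 0], [0, 0, 0]],
    [[0, 0, 0], [0, 0, 0]],
    [[0, 0, 0], [0, 0, 0]],
    [[0, 0, 0], [0, 0, 0]],
    [[0, 0, 0], [0, 0, 0]],
    [[0, 0, 0], [0, 0, 0]],
    [[0, 0, 0], [0, 0, 0]],
    [[0, 0, 0], [0, 0, 0]],
  ],
  gripper=0.0,
)

```text
time_s: 3.4
position: [0.4604, 0.0317, 0.1775]
tcp_rot: [[0.982, -0.0, -0.191], [0.191, 0.0, 0.982], [-0.0, -1.0, 0.0]]
force: [1.2, -0.2, -0.0]
opening: 0.18
```

>>> play_rows(
  commands=[
    [[0, 0, 0.02], [0, 0, 0]],
    [[0, 0, 0.05], [0, 0, 0]],
    [[0, 0, 0.09], [0, 0, 0]],
    [[0, 0, 0.14], [0, 0, 0]],
    [[0.012, -0.03, 0.14], [0, 0, 0]],
    [[0.035, -0.08, 0.14], [0, 0, 0]],
    [[0.06, -0.13, 0.14], [0, 0, 0]],
    [[0.08, -0.18, 0.14], [0, 0, 0]],
    [[0.105, -0.23, 0.14], [0, 0, 0]],
    [[0.118, -0.266, 0.14], [0, 0, 0]],
  ],
)

```text
time_s: 4.65
position: [0.5791, -0.2367, 0.3165]
tcp_rot: [[0.982, -0.001, -0.19], [0.19, 0.0, 0.982], [-0.001, -1.0, 0.001]]
force: [0.4, 0.8, -1.8]
opening: 0.179
```

>>> play_rows(
  commands=[
    [[0, 0, 0], [0, 0, 0]],
    [[0, 0, 0], [0, 0, 0]],
    [[0, 0, 0], [0, 0, 0]],
  ],
)

```text
time_s: 5.03
position: [0.578, -0.2329, 0.3173]
tcp_rot: [[0.981, -0.001, -0.192], [0.192, 0.001, 0.981], [-0.001, -1.0, 0.001]]
force: [-0.3, -0.2, -0.7]
opening: 0.183
```

```bash
python3 - <<'E'
from h import *
s=read_state();print(s['position'],s['force'],s['opening'],s['time_s'])
S=snap('side','s2');cv2.imwrite('pics/s2z.png',cv2.resize(S['frame'][30:280,180:430,::-1],(600,600)))
Q=pts(S);f=S['frame'].astype(int)
for z in np.arange(.1,.3,.02):
    m=(abs(Q[...,2]-z)<.006)&(abs(Q[...,0]-.578)<.04)&(abs(Q[...,1]+.234)<.04)
    if m.sum():
        p=Q[m];print(z.round(2),m.sum(),p.mean(0).round(4),p.min(0).round(3),p.max(0).round(3))
E
```

```text
[ 0.57796926 -0.23288489  0.31734487] [-0.26548426 -0.19379489 -0.74788509] 0.18299318258846528 5.025
0.16 17 [ 0.5748 -0.2303  0.1602] [ 0.57  -0.237  0.154] [ 0.583 -0.226  0.166]
0.18 22 [ 0.5762 -0.2314  0.1797] [ 0.567 -0.242  0.175] [ 0.587 -0.226  0.185]
0.2 20 [ 0.5746 -0.23    0.2002] [ 0.569 -0.239  0.194] [ 0.58  -0.225  0.206]
0.22 20 [ 0.5751 -0.2308  0.2205] [ 0.571 -0.24   0.215] [ 0.582 -0.225  0.226]
0.24 24 [ 0.5757 -0.2308  0.2406] [ 0.569 -0.237  0.235] [ 0.585 -0.224  0.245]
0.26 27 [ 0.5746 -0.2304  0.2596] [ 0.568 -0.241  0.254] [ 0.584 -0.223  0.266]
0.28 24 [ 0.5749 -0.2295  0.2796] [ 0.568 -0.241  0.274] [ 0.585 -0.225  0.285]
```

View pics/s2z.png

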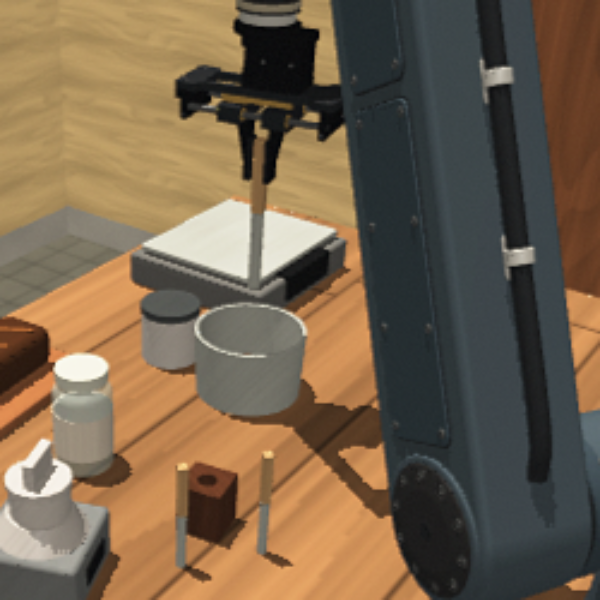

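The stick hangs upright over the bowl's centre, foot near (255,285) in the crop. Lowering it into the free centre and starting the stir.

>>> play_rows(
  commands=[
    [[-0.001, -0.001, -0.04], [0, 0, 0]],
    [[-0.001, -0.001, -0.08], [0, 0, 0]],
    [[-0.001, -0.001, -0.11], [0, 0, 0]],
    [[-0.001, -0.001, -0.13], [0, 0, 0]],
    [[-0.001, -0.001, -0.137], [0, 0, 0]],
    [[-0.001, -0.001, -0.137], [0, 0, 0]],
  ],
)

```text
time_s: 5.82
position: [0.5777, -0.2349, 0.1808]
tcp_rot: [[0.981, 0.0, -0.192], [0.192, 0.0, 0.981], [0.0, -1.0, -0.0]]
force: [0.7, 0.0, -1.1]
opening: 0.181
```

>>> play_rows(
  commands=[
    [[0.012, 0.007, 0], [0, 0, 0]],
    [[0.024, 0.013, 0], [0, 0, 0]],
    [[0.033, 0.019, 0], [0, 0, 0]],
    [[0.023, 0.03, 0], [0, 0, 0]],
    [[0.01, 0.037, 0], [0, 0, 0]],
    [[-0.005, 0.038, 0], [0, 0, 0]],
    [[-0.019, 0.033, 0], [0, 0, 0]],
    [[-0.03, 0.023, 0], [0, 0, 0]],
    [[-0.037, 0.01, 0], [0, 0, 0]],
  ],
)

```text
time_s: 6.95
position: [0.5396, -0.2259, 0.1806]
tcp_rot: [[0.982, -0.001, -0.191], [0.191, 0.001, 0.982], [-0.001, -1.0, 0.001]]
force: [0.2, -0.9, -1.7]
opening: 0.18
```

>>> play_rows(
  commands=[
    [[-0.001, -0.015, 0], [0, 0, 0]],
    [[0.004, -0.029, 0], [0, 0, 0]],
    [[0.014, -0.04, 0], [0, 0, 0]],
    [[0.027, -0.047, 0], [0, 0, 0]],
    [[0.042, -0.048, 0], [0, 0, 0]],
    [[0.056, -0.043, 0], [0, 0, 0]],
    [[0.067, -0.033, 0], [0, 0, 0]],
    [[0.074, -0.02, 0], [0, 0, 0]],
    [[0.075, -0.005, 0], [0, 0, 0]],
    [[0.07, 0.009, 0], [0, 0, 0]],
  ],
)

```text
time_s: 8.2
position: [0.6058, -0.215, 0.179]
tcp_rot: [[0.981, -0.013, -0.193], [0.193, 0.001, 0.981], [-0.013, -1.0, 0.003]]
force: [-7.3, -1.2, -1.5]
opening: 0.182
```

>>> play_rows(
  commands=[
    [[-0.01, 0.011, 0], [0, 0, 0]],
    [[-0.023, 0.018, 0], [0, 0, 0]],
    [[-0.038, 0.019, 0], [0, 0, 0]],
    [[-0.052, 0.014, 0], [0, 0, 0]],
    [[-0.063, 0.004, 0], [0, 0, 0]],
    [[-0.07, -0.009, 0], [0, 0, 0]],
    [[-0.071, -0.024, 0], [0, 0, 0]],
    [[-0.066, -0.038, 0], [0, 0, 0]],
    [[-0.056, -0.049, 0], [0, 0, 0]],
    [[-0.056, -0.049, 0], [0, 0, 0]],
  ],
)

```text
time_s: 9.45
position: [0.5553, -0.2662, 0.1799]
tcp_rot: [[0.982, 0.0, -0.191], [0.191, -0.0, 0.982], [0.0, -1.0, -0.0]]
force: [0.7, -0.5, -1.8]
opening: 0.181
```

```bash
python3 - <<'E'
from h import *
s=read_state();print(s['position'],s['force'],s['opening'],s['time_s'])
T=snap('top','t3');cv2.imwrite('pics/t3z.png',cv2.resize(T['frame'][140:220,283:363,::-1],(600,600),interpolation=2))
E
```

```text
[ 0.55534558 -0.26623755  0.17992574] [ 0.71336594 -0.50715263 -1.80626908] 0.1805329875241311 9.45
```

View pics/t3z.png

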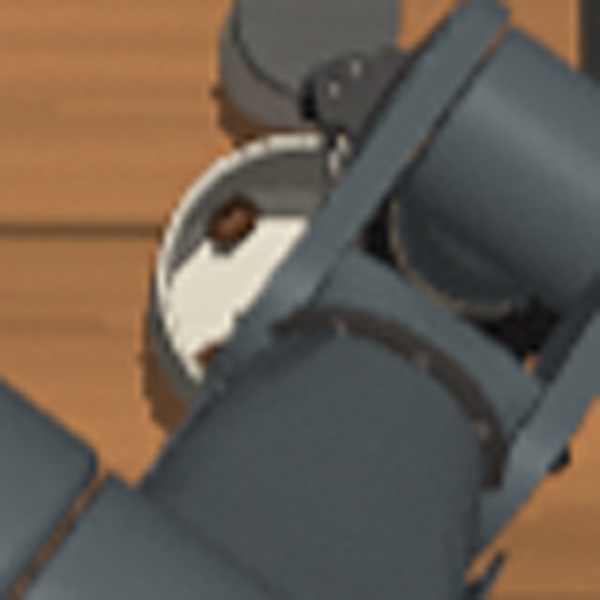

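The arm hides most of the bowl; one nut shows at (232,222) and another at (210,355). I'll lift out, still holding the stick, and swing aside to look.

>>> play_rows(
  commands=[
    [[0.01, 0.015, 0.03], [0, 0, 0]],
    [[0.01, 0.015, 0.08], [0, 0, 0]],
    [[0.01, 0.015, 0.13], [0, 0, 0]],
    [[0, 0.06, 0.14], [0, 0, 0]],
    [[-0.02, 0.12, 0.14], [0, 0, 0]],
    [[-0.04, 0.175, 0.14], [0, 0, 0]],
    [[-0.06, 0.23, 0.14], [0, 0, 0]],
    [[-0.06, 0.23, 0.14], [0, 0, 0]],
  ],
)

```text
time_s: 10.5
position: [0.4922, -0.0314, 0.3208]
tcp_rot: [[0.98, -0.001, -0.197], [0.197, 0.001, 0.98], [-0.001, -1.0, 0.001]]
force: [0.3, -0.7, -2.2]
opening: 0.179
```

```bash
cat > nuts.py <<'E'
from h import *
s=read_state();print(s['position'],s['force'],s['opening'],s['time_s'])
import sys
from scipy.spatial.distance import cdist
T=snap('top',sys.argv[1]);cv2.imwrite(f'pics/{sys.argv[1]}z.png',cv2.resize(T['frame'][140:220,263:363,::-1],(600,480),interpolation=2))
f=T['frame'].astype(int);m=((f[...,0]-f[...,2]>25)&(f.sum(2)<330)).astype(np.uint8)
v,u=np.mgrid[:384,:512]; m[np.hypot(u-321,v-180.5)>16]=0
n,_,st,ce=cv2.connectedComponentsWithStats(m)
o=np.array([[.6175,-.2355],[.5983,-.1967],[.6004,-.2717],[.5579,-.2016],[.557,-.2675],[.5372,-.2338]]);N=[]
for i in range(1,n):
    if st[i,4]>4:p=ray(T,*ce[i],.016);N.append(p[:2]);print(st[i,2:],p.round(3))
print((cdist(N,o)*1000).round())
E
python3 nuts.py t4
```

```text
[ 0.4922347  -0.03141938  0.32081387] [ 0.27480713 -0.74662074 -2.17679568] 0.17902567458229016 10.5
[ 6  5 22] [ 0.622 -0.209  0.016]
[11 18 85] [ 0.594 -0.277  0.016]
[ 6  5 21] [ 0.552 -0.2    0.016]
[ 6  5 20] [ 0.534 -0.221  0.016]
[[27. 27. 67. 65. 88. 89.]
 [48. 80.  8. 83. 38. 71.]
 [75. 46. 87.  6. 68. 37.]
 [85. 69. 84. 31. 52. 13.]]
```

View pics/t4z.png

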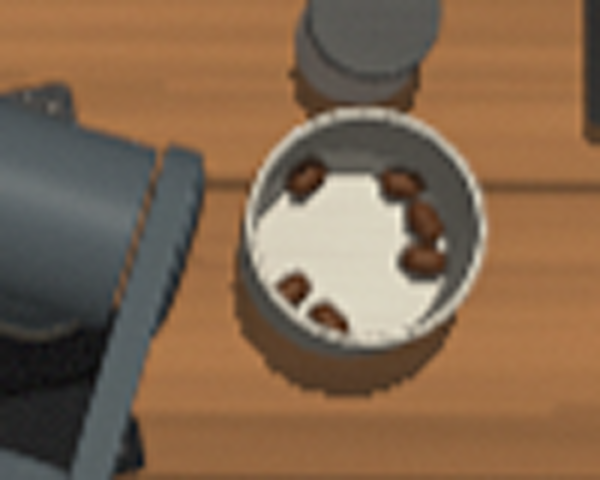

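The nuts sit along the wall, at roughly 30°, 320°, 290°, 263°, 165° and 127°. I can't tell which is which, so I'll plough a full turn closer to the wall, entering at the 215° gap so that they are driven along as a train.

>>> play_rows(
  commands=[
    [[0.02, -0.05, 0], [0, 0, 0]],
    [[0.04, -0.1, 0], [0, 0, 0]],
    [[0.06, -0.15, 0], [0, 0, 0]],
    [[0.083, -0.2, 0], [0, 0, 0]],
    [[0.083, -0.2, 0], [0, 0, 0]],
    [[0.083, -0.2, -0.05], [0, 0, 0]],
    [[0.083, -0.2, -0.1], [0, 0, 0]],
    [[0.083, -0.2, -0.13], [0, 0, 0]],
    [[0.083, -0.2, -0.14], [0, 0, 0]],
    [[0.083, -0.2, -0.14], [0, 0, 0]],
  ],
)

```text
time_s: 11.8
position: [0.5777, -0.2356, 0.1806]
tcp_rot: [[0.982, -0.0, -0.191], [0.191, -0.0, 0.982], [-0.0, -1.0, -0.0]]
force: [-0.8, 0.7, -1.2]
opening: 0.178
```

>>> play_rows(
  commands=[
    [[-0.015, -0.01, 0], [0, 0, 0]],
    [[-0.028, -0.02, 0], [0, 0, 0]],
    [[-0.038, -0.026, 0], [0, 0, 0]],
    [[-0.026, -0.038, 0], [0, 0, 0]],
    [[-0.012, -0.044, 0], [0, 0, 0]],
    [[0.004, -0.046, 0], [0, 0, 0]],
    [[0.019, -0.042, 0], [0, 0, 0]],
    [[0.033, -0.033, 0], [0, 0, 0]],
    [[0.042, -0.019, 0], [0, 0, 0]],
    [[0.042, -0.019, 0], [0, 0, 0]],
  ],
)

```text
time_s: 13.05
position: [0.62, -0.2527, 0.1805]
tcp_rot: [[0.981, -0.0, -0.193], [0.193, 0.0, 0.981], [-0.0, -1.0, 0.0]]
force: [-0.6, -0.4, -1.8]
opening: 0.179
```

>>> play_rows(
  commands=[
    [[0.004, 0.015, 0], [0, 0, 0]],
    [[0.002, 0.031, 0], [0, 0, 0]],
    [[-0.004, 0.045, 0], [0, 0, 0]],
    [[-0.016, 0.057, 0], [0, 0, 0]],
    [[-0.03, 0.063, 0], [0, 0, 0]],
    [[-0.046, 0.065, 0], [0, 0, 0]],
    [[-0.046, 0.065, 0], [0, 0, 0]],
    [[-0.046, 0.065, 0], [0, 0, 0]],
  ],
)

```text
time_s: 14.05
position: [0.5736, -0.1886, 0.1807]
tcp_rot: [[0.982, -0.0, -0.19], [0.19, 0.001, 0.982], [0.0, -1.0, 0.001]]
force: [0.9, 0.1, -2.1]
opening: 0.182
```

>>> play_rows(
  commands=[
    [[0.001, -0.006, 0.03], [0, 0, 0]],
    [[0.001, -0.01, 0.08], [0, 0, 0]],
    [[0.001, -0.01, 0.13], [0, 0, 0]],
    [[-0.02, 0.04, 0.14], [0, 0, 0]],
    [[-0.04, 0.1, 0.14], [0, 0, 0]],
    [[-0.06, 0.15, 0.14], [0, 0, 0]],
    [[-0.08, 0.16, 0.14], [0, 0, 0]],
    [[-0.08, 0.16, 0.14], [0, 0, 0]],
  ],
)

```text
time_s: 15.05
position: [0.4918, -0.0273, 0.3203]
tcp_rot: [[0.981, -0.003, -0.193], [0.193, 0.002, 0.981], [-0.002, -1.0, 0.002]]
force: [0.1, -0.4, -1.6]
opening: 0.182
```

```bash
python3 nuts.py t5
```

```text
[ 0.49175099 -0.02732819  0.32032631] [ 0.07917619 -0.40032611 -1.55111123] 0.18181596153403218 15.05
[ 18  25 161] [ 0.563 -0.208  0.016]
[[61. 37. 74.  8. 60. 37.]]
```

View pics/t5z.png

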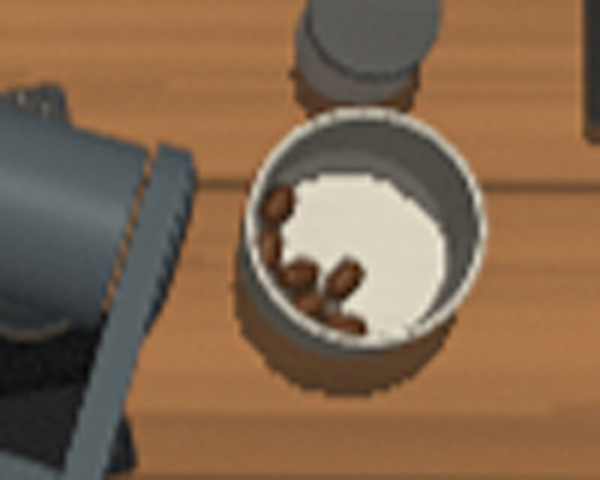

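All six nuts are now bunched at about 55° to 190° (zoom x 265 to 360, y 205 to 325). The starts at 0°, 240° and 300° are empty. I'll sweep on with pauses, so that the whole train moves across the bowl.

>>> play_rows(
  commands=[
    [[0.02, -0.05, 0], [0, 0, 0]],
    [[0.045, -0.1, 0], [0, 0, 0]],
    [[0.07, -0.15, 0], [0, 0, 0]],
    [[0.104, -0.2, 0], [0, 0, 0]],
    [[0.104, -0.206, 0], [0, 0, 0]],
    [[0.104, -0.206, -0.05], [0, 0, 0]],
    [[0.104, -0.206, -0.1], [0, 0, 0]],
    [[0.104, -0.206, -0.13], [0, 0, 0]],
    [[0.104, -0.206, -0.14], [0, 0, 0]],
    [[0.104, -0.206, -0.14], [0, 0, 0]],
  ],
)

```text
time_s: 16.35
position: [0.5977, -0.2355, 0.1803]
tcp_rot: [[0.982, -0.0, -0.191], [0.191, 0.001, 0.982], [-0.0, -1.0, 0.001]]
force: [-0.6, 0.8, -1.4]
opening: 0.183
```

>>> play_rows(
  commands=[
    [[0.025, 0.008, 0], [0, 0, 0]],
    [[0.02, 0.023, 0], [0, 0, 0]],
    [[0.01, 0.035, 0], [0, 0, 0]],
    [[-0.004, 0.043, 0], [0, 0, 0]],
    [[-0.02, 0.046, 0], [0, 0, 0]],
    [[-0.036, 0.043, 0], [0, 0, 0]],
    [[-0.05, 0.035, 0], [0, 0, 0]],
    [[-0.05, 0.035, 0], [0, 0, 0]],
    [[-0.05, 0.035, 0], [0, 0, 0]],
    [[-0.06, 0.023, 0], [0, 0, 0]],
  ],
)

```text
time_s: 17.6
position: [0.5406, -0.2117, 0.181]
tcp_rot: [[0.982, 0.008, -0.19], [0.19, 0.001, 0.982], [0.008, -1.0, -0.001]]
force: [8.6, 5.8, -1.5]
opening: 0.189
```

>>> play_rows(
  commands=[
    [[-0.005, -0.015, 0], [0, 0, 0]],
    [[-0.005, -0.031, 0], [0, 0, 0]],
    [[-0.005, -0.031, 0], [0, 0, 0]],
    [[-0.005, -0.031, 0], [0, 0, 0]],
    [[0, -0.046, 0], [0, 0, 0]],
    [[0.01, -0.058, 0], [0, 0, 0]],
    [[0.024, -0.066, 0], [0, 0, 0]],
    [[0.024, -0.066, 0], [0, 0, 0]],
    [[0.024, -0.066, 0], [0, 0, 0]],
  ],
)

```text
time_s: 18.73
position: [0.5612, -0.279, 0.1803]
tcp_rot: [[0.982, -0.0, -0.191], [0.191, -0.001, 0.982], [-0.001, -1.0, -0.001]]
force: [1.5, 0.0, -1.9]
opening: 0.181
```

>>> play_rows(
  commands=[
    [[0.004, 0.008, 0.03], [0, 0, 0]],
    [[0.006, 0.014, 0.08], [0, 0, 0]],
    [[0.006, 0.014, 0.13], [0, 0, 0]],
    [[-0.01, 0.07, 0.14], [0, 0, 0]],
    [[-0.03, 0.13, 0.14], [0, 0, 0]],
    [[-0.05, 0.19, 0.14], [0, 0, 0]],
    [[-0.07, 0.245, 0.14], [0, 0, 0]],
    [[-0.07, 0.25, 0.14], [0, 0, 0]],
  ],
)

```text
time_s: 19.73
position: [0.4886, -0.025, 0.3207]
tcp_rot: [[0.981, -0.002, -0.195], [0.195, 0.0, 0.981], [-0.002, -1.0, 0.001]]
force: [0.9, -0.9, -1.3]
opening: 0.185
```

```bash
python3 nuts.py t6; python3 - <<'E'
from h import *
S=snap('side','s6');a=cv2.imread('pics/t6z.png')
cv2.imwrite('pics/c6.png',np.hstack([a[:,180:],cv2.resize(S['frame'][50:250,200:355,::-1],(372,480))]))
E
```

```text
[ 0.48858088 -0.02504937  0.32072833] [ 0.90809203 -0.9020633  -1.26544964] 0.1851759492941401 19.725
[ 6 14 51] [ 0.592 -0.187  0.016]
[13 13 86] [ 0.587 -0.274  0.016]
[ 7  6 29] [ 0.541 -0.224  0.016]
[[55. 11. 85. 37. 87. 72.]
 [49. 78. 14. 78. 31. 64.]
 [77. 64. 76. 28. 46. 10.]]
```

View pics/c6.png

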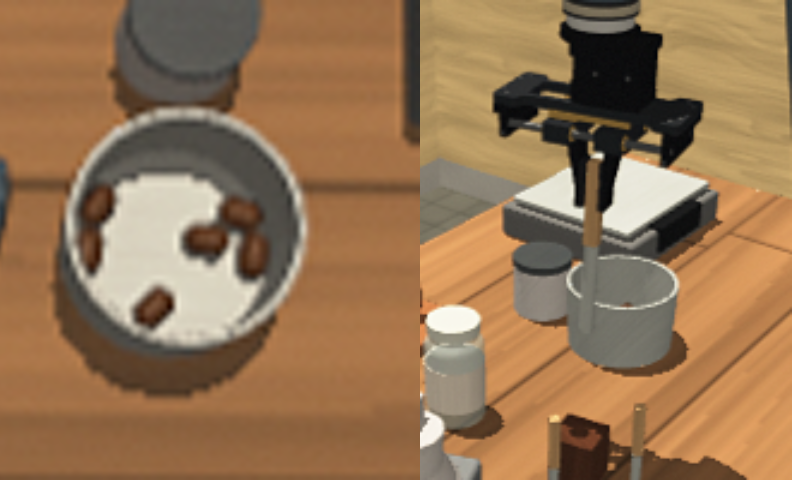

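The stick is still nearly upright. Nuts now lie at 60°, 85° and 166° with three at about 260° to 310°, so they have clearly scattered. One more long sweep from 215° to 135° will make it certain, then I'll release the stick behind the train.

>>> play_rows(
  commands=[
    [[0.02, -0.05, 0], [0, 0, 0]],
    [[0.04, -0.1, 0], [0, 0, 0]],
    [[0.06, -0.15, 0], [0, 0, 0]],
    [[0.086, -0.2, 0], [0, 0, 0]],
    [[0.086, -0.207, 0], [0, 0, 0]],
    [[0.086, -0.207, -0.05], [0, 0, 0]],
    [[0.086, -0.207, -0.1], [0, 0, 0]],
    [[0.086, -0.207, -0.13], [0, 0, 0]],
    [[0.086, -0.207, -0.14], [0, 0, 0]],
    [[0.086, -0.207, -0.14], [0, 0, 0]],
  ],
)

```text
time_s: 21.08
position: [0.5776, -0.236, 0.1805]
tcp_rot: [[0.982, -0.0, -0.19], [0.19, -0.0, 0.982], [-0.0, -1.0, -0.0]]
force: [-0.3, -0.1, -1.3]
opening: 0.185
```

>>> play_rows(
  commands=[
    [[-0.015, -0.01, 0], [0, 0, 0]],
    [[-0.028, -0.02, 0], [0, 0, 0]],
    [[-0.038, -0.026, 0], [0, 0, 0]],
    [[-0.026, -0.038, 0], [0, 0, 0]],
    [[-0.012, -0.044, 0], [0, 0, 0]],
    [[0.004, -0.046, 0], [0, 0, 0]],
    [[0.019, -0.042, 0], [0, 0, 0]],
    [[0.033, -0.033, 0], [0, 0, 0]],
    [[0.042, -0.019, 0], [0, 0, 0]],
    [[0.042, -0.019, 0], [0, 0, 0]],
  ],
)

```text
time_s: 22.32
position: [0.6208, -0.253, 0.1808]
tcp_rot: [[0.981, 0.002, -0.193], [0.193, -0.001, 0.981], [0.001, -1.0, -0.001]]
force: [-1.0, 0.4, -2.0]
opening: 0.18
```

>>> play_rows(
  commands=[
    [[0.004, 0.015, 0], [0, 0, 0]],
    [[0.002, 0.031, 0], [0, 0, 0]],
    [[-0.004, 0.045, 0], [0, 0, 0]],
    [[-0.016, 0.057, 0], [0, 0, 0]],
    [[-0.03, 0.063, 0], [0, 0, 0]],
    [[-0.046, 0.065, 0], [0, 0, 0]],
    [[-0.046, 0.065, 0], [0, 0, 0]],
    [[-0.061, 0.061, 0], [0, 0, 0]],
    [[-0.061, 0.061, 0], [0, 0, 0]],
    [[-0.061, 0.061, 0], [0, 0, 0]],
  ],
)

```text
time_s: 23.58
position: [0.5589, -0.1937, 0.1806]
tcp_rot: [[0.982, 0.001, -0.19], [0.19, 0.0, 0.982], [0.001, -1.0, -0.0]]
force: [0.4, -0.5, -1.3]
opening: 0.182
```

>>> play_rows(
  commands=[
    [[0.012, -0.015, 0], [0, 0, 0]],
    [[0.03, -0.022, 0], [0, 0, 0]],
    [[0.049, -0.022, 0], [0, 0, 0]],
    [[0.049, -0.022, -0.003], [0, 0, 0]],
    [[0.049, -0.022, -0.005], [0, 0, 0]],
    [[0.049, -0.022, -0.005], [0, 0, 0]],
  ],
)

```text
time_s: 24.32
position: [0.6065, -0.215, 0.175]
tcp_rot: [[0.982, -0.002, -0.191], [0.191, 0.001, 0.982], [-0.002, -1.0, 0.001]]
force: [1.1, -0.3, -0.8]
opening: 0.181
```

>>> play_rows(
  commands=[
    [[0, 0, 0], [0, 0, 0]],
    [[0, 0, 0], [0, 0, 0]],
    [[0, 0, 0], [0, 0, 0]],
    [[0, 0, 0.015], [0, 0, 0]],
    [[0, 0, 0.04], [0, 0, 0]],
    [[0, 0, 0.08], [0, 0, 0]],
    [[0, 0, 0.12], [0, 0, 0]],
  ],
  gripper=0.087,
)

```text
time_s: 25.2
position: [0.6076, -0.2154, 0.2978]
tcp_rot: [[0.982, 0.001, -0.191], [0.191, -0.001, 0.982], [0.001, -1.0, -0.001]]
force: [0.4, -0.5, 0.2]
opening: 0.893
```

```bash
python3 - <<'E'
from h import *
s=read_state();print(s['position'],s['force'],s['opening'],s['time_s'],s['joint_positions'])
S=snap('side','s7');cv2.imwrite('pics/s7z.png',cv2.resize(S['frame'][30:230,200:400,::-1],(500,500)))
E
```

```text
[ 0.60758224 -0.21540237  0.29783553] [ 0.4254578  -0.46671753  0.21461955] 0.8929173871879728 25.2 [-2.94351578e+01  2.89983589e+01  7.57712433e+01 -1.57258442e-03
  7.51722503e+01 -4.04357436e+01]
```

View pics/s7z.png

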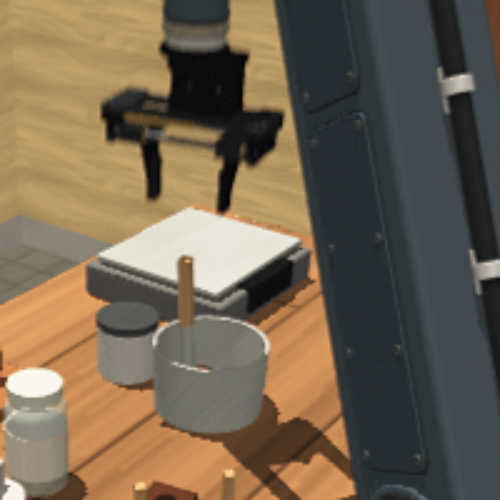

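The stick stands free in the bowl (top at (185,260) in the crop, open fingers well above it). On to the mill.

>>> play_rows(
  commands=[
    [[-0.008, 0.05, 0.005], [0, 0, 0.02]],
    [[-0.016, 0.105, 0.005], [0, 0, 0.04]],
    [[-0.024, 0.16, 0.005], [0, 0, 0.06]],
    [[-0.032, 0.215, 0], [0, 0, 0.08]],
    [[-0.04, 0.27, 0], [0, 0, 0.1]],
    [[-0.048, 0.325, -0.02], [0, 0, 0.12]],
    [[-0.056, 0.38, -0.03], [0, 0, 0.14]],
    [[-0.063, 0.414, -0.045], [0, 0, 0.14]],
    [[-0.063, 0.414, -0.045], [0, 0, 0.14]],
    [[-0.063, 0.414, -0.045], [0, 0, 0.14]],
  ],
)

```text
time_s: 26.5
position: [0.5451, 0.1982, 0.2514]
tcp_rot: [[0.945, 0.002, -0.326], [0.326, -0.0, 0.945], [0.001, -1.0, -0.001]]
force: [-0.6, -0.3, 0.5]
opening: 1.002
```

```bash
python3 - <<'E'
from h import *
s=read_state();print(s['position'],s['force'],s['opening'],s['time_s'],s['joint_positions'].round(1),s['tcp_rot'].round(3).tolist())
S=snap('side','s8');T=snap('top','t8')
cv2.imwrite('pics/c8.png',np.hstack([cv2.resize(S['frame'][120:290,130:300,::-1],(400,400)),cv2.resize(T['frame'][140:220,283:363,::-1],(400,400),interpolation=2)]))
E
```

```text
[0.54514958 0.19823817 0.25142843] [-0.57088269 -0.29749642  0.52092194] 1.0017495595835981 26.5 [  9.   26.5  88.5  -0.   64.9 -10. ] [[0.945, 0.002, -0.326], [0.326, -0.0, 0.945], [0.001, -1.0, -0.001]]
```

View pics/c8.png

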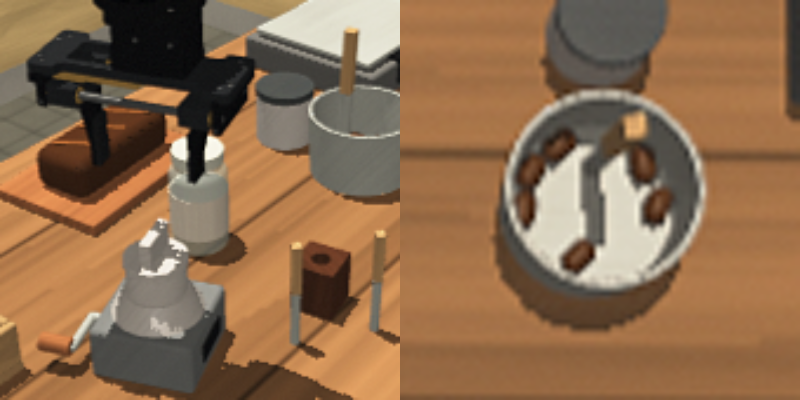

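The stick stands in the bowl and all six nuts are inside, moved from their first places. The jaws are centred over the wing, so I'll descend and grip it.

>>> play_rows(
  commands=[
    [[0, 0, -0.05], [0, 0, 0]],
    [[0, 0, -0.085], [0, 0, 0]],
    [[0, 0, -0.098], [0, 0, 0]],
    [[0, 0, -0.098], [0, 0, 0]],
  ],
)

```text
time_s: 27.1
position: [0.5449, 0.1979, 0.1525]
tcp_rot: [[0.946, -0.001, -0.325], [0.325, -0.0, 0.946], [-0.001, -1.0, 0.0]]
force: [0.4, -0.1, 0.1]
opening: 0.996
```

>>> play_rows(
  commands=[
    [[0, 0, 0], [0, 0, 0]],
    [[0, 0, 0], [0, 0, 0]],
    [[0, 0, 0], [0, 0, 0]],
    [[0, 0, 0], [0, 0, 0]],
    [[0, 0, 0], [0, 0, 0]],
    [[0, 0, 0], [0, 0, 0]],
    [[0, 0, 0], [0, 0, 0]],
    [[0, 0, 0], [0, 0, 0]],
  ],
  gripper=0.0,
)

```text
time_s: 28.1
position: [0.5445, 0.1986, 0.1525]
tcp_rot: [[0.945, -0.0, -0.326], [0.326, -0.0, 0.945], [-0.0, -1.0, 0.0]]
force: [0.3, -0.4, 0.1]
opening: 0.173
```

```bash
python3 - <<'E'
from h import *
s=read_state();print(s['position'],s['force'],s['moment'],s['opening']*87,s['time_s'])
E
```

```text
[0.54452158 0.19861663 0.15249214] [ 0.28351498 -0.40869749  0.1481516 ] [-0.00631018 -0.1302974   0.04498104] 15.071602074507064 28.1
```

Opening is 15 mm where 12 is expected, so I'll let the fingers settle and check.

>>> play_rows(
  commands=[
    [[0, 0, 0], [0, 0, 0]],
    [[0, 0, 0], [0, 0, 0]],
    [[0, 0, 0], [0, 0, 0]],
  ],
)

```text
time_s: 28.48
position: [0.5445, 0.1986, 0.1525]
tcp_rot: [[0.945, -0.0, -0.326], [0.326, -0.0, 0.945], [-0.0, -1.0, 0.0]]
force: [0.6, -0.4, -1.5]
opening: 0.133
```

>>> play_rows(
  commands=[
    [[0, 0, 0], [0, 0, 0.03]],
    [[0, 0, 0], [0, 0, 0.06]],
    [[0, 0, 0], [0, 0, 0.09]],
    [[0, 0, 0], [0, 0, 0.12]],
    [[0, 0, 0], [0, 0, 0.12]],
  ],
)

```text
time_s: 29.1
position: [0.5445, 0.1986, 0.1525]
tcp_rot: [[0.899, -0.0, -0.437], [0.437, 0.0, 0.899], [-0.0, -1.0, 0.0]]
force: [-1.1, 0.9, -1.0]
opening: 0.135
```

```bash
python3 - <<'E'
from h import *
s=read_state();print(s['position'],s['force'],s['moment'],s['opening']*87,s['tau'].round(2),s['time_s'],s['tcp_rot'][:,0])
E
```

```text
[0.54449197 0.19864717 0.1525093 ] [-1.08797059  0.85154121 -0.99649946] [-0.03802187 -0.13640582  0.01807348] 11.768136945909623 [-1.000e-02 -4.297e+01 -1.354e+01  5.000e-02  6.000e-02 -5.000e-02] 29.1 [ 8.99432719e-01  4.37059234e-01 -1.00138363e-04]
```

The grip is now 11.8 mm, as it should be. I'll continue counter-clockwise in small steps, past 12°.

>>> play_rows(
  commands=[
    [[0, 0, 0], [0, 0, 0.03]],
    [[0, 0, 0], [0, 0, 0.06]],
    [[0, 0, 0], [0, 0, 0.09]],
    [[0, 0, 0], [0, 0, 0.12]],
    [[0, 0, 0], [0, 0, 0.15]],
    [[0, 0, 0], [0, 0, 0.15]],
  ],
)

```text
time_s: 29.85
position: [0.5446, 0.1986, 0.1526]
tcp_rot: [[0.824, 0.0, -0.567], [0.567, -0.0, 0.824], [-0.0, -1.0, -0.0]]
force: [0.1, -0.4, -0.6]
opening: 0.138
```

```bash
python3 - <<'E'
from h import *
s=read_state();print(s['position'],s['force'],s['moment'],s['opening']*87,s['tau'].round(2),s['time_s'],np.degrees(np.arctan2(*s['tcp_rot'][1::-1,0])))
E
```

```text
[0.5445507  0.19861374 0.1525589 ] [ 0.12264989 -0.38720091 -0.62460283] [ 0.03137224 -0.14467458 -0.00860069] 11.99137162422832 [-0.000e+00 -4.296e+01 -1.354e+01  4.000e-02  7.000e-02 -5.000e-02] 29.85 34.51282127601937
```

15.5° counter-clockwise with no resisting moment, so this is the unlocking way. I'll carry on to about 52°.

>>> play_rows(
  commands=[
    [[0, 0, 0], [0, 0, 0.08]],
    [[0, 0, 0], [0, 0, 0.16]],
    [[0, 0, 0], [0, 0, 0.24]],
    [[0, 0, 0], [0, 0, 0.32]],
    [[0, 0, 0], [0, 0, 0.4]],
    [[0, 0, 0], [0, 0, 0.48]],
    [[0, 0, 0], [0, 0, 0.56]],
    [[0, 0, 0], [0, 0, 0.63]],
    [[0, 0, 0], [0, 0, 0.63]],
    [[0, 0, 0], [0, 0, 0.63]],
  ],
)

```text
time_s: 31.1
position: [0.5442, 0.1991, 0.1526]
tcp_rot: [[0.336, -0.001, -0.942], [0.942, 0.002, 0.336], [0.001, -1.0, 0.001]]
force: [-0.4, 2.5, 1.3]
opening: 0.241
```

```bash
python3 - <<'E'
from h import *
s=read_state();print(s['position'],s['force'],s['moment'],s['opening']*87,s['time_s'],np.degrees(np.arctan2(*s['tcp_rot'][1::-1,0])))
S=snap('side','s9');cv2.imwrite('pics/s9.png',cv2.resize(S['frame'][150:270,140:260,::-1],(480,480)))
E
```

```text
[0.54423785 0.19907022 0.15260312] [-0.40429313  2.54229228  1.30607152] [ 0.47610095  0.03895652 -1.4234119 ] 20.959814575001836 31.1 70.35828505568175
```

>>> play_rows(
  commands=[
    [[0, 0, 0.002], [0, 0, 0]],
    [[0, 0, 0.004], [0, 0, 0]],
    [[0, 0, 0.004], [0, 0, 0]],
  ],
)

```text
time_s: 31.52
position: [0.544, 0.199, 0.153]
tcp_rot: [[0.333, -0.003, -0.943], [0.943, 0.001, 0.333], [-0.0, -1.0, 0.003]]
force: [3.5, 4.7, -22.3]
opening: 0.236
```

The opening widened to 21 mm with -1.4 N m. The wing met a hard stop at about 33° and the pads slipped round it, and the cap is still locked. So counter-clockwise is the wrong way. I'll ease the lift off, turn back to realign, then go clockwise.

>>> play_rows(
  commands=[
    [[0, 0, -0.004], [0, 0, -0.1]],
    [[0, 0, -0.004], [0, 0, -0.25]],
    [[0, 0, -0.004], [0, 0, -0.4]],
    [[0, 0, -0.004], [0, 0, -0.55]],
    [[0, 0, -0.004], [0, 0, -0.65]],
    [[0, 0, -0.004], [0, 0, -0.65]],
    [[0, 0, -0.004], [0, 0, -0.65]],
    [[0, 0, -0.004], [0, 0, -0.65]],
  ],
)

```text
time_s: 32.52
position: [0.5451, 0.1979, 0.1529]
tcp_rot: [[0.834, 0.001, -0.552], [0.552, -0.002, 0.834], [0.0, -1.0, -0.002]]
force: [1.6, -2.3, 0.5]
opening: 0.139
```

```bash
python3 - <<'E'
from h import *
s=read_state();print(s['position'],s['force'],s['moment'],s['opening']*87,s['time_s'],np.degrees(np.arctan2(*s['tcp_rot'][1::-1,0])))
E
```

```text
[0.54506003 0.19791155 0.15294646] [ 1.55776406 -2.29541416  0.54340615] [-0.61255025 -0.26204138 -0.06060577] 12.098820950745225 32.525 33.48683042500952
```

Realigned: 12.1 mm at 33.5°. Now clockwise.

>>> play_rows(
  commands=[
    [[0, 0, 0], [0, 0, -0.07]],
    [[0, 0, 0], [0, 0, -0.14]],
    [[0, 0, 0], [0, 0, -0.21]],
    [[0, 0, 0], [0, 0, -0.28]],
    [[0, 0, 0], [0, 0, -0.35]],
    [[0, 0, 0], [0, 0, -0.42]],
    [[0, 0, 0], [0, 0, -0.49]],
    [[0, 0, 0], [0, 0, -0.56]],
    [[0, 0, 0], [0, 0, -0.56]],
  ],
)

```text
time_s: 33.65
position: [0.5447, 0.1979, 0.1526]
tcp_rot: [[1.0, 0.0, -0.024], [0.024, -0.001, 1.0], [0.0, -1.0, -0.001]]
force: [0.5, -4.3, -1.0]
opening: 0.14
```

>>> play_rows(
  commands=[
    [[0, 0, 0], [0, 0, -0.07]],
    [[0, 0, 0], [0, 0, -0.14]],
    [[0, 0, 0], [0, 0, -0.21]],
    [[0, 0, 0], [0, 0, -0.28]],
    [[0, 0, 0], [0, 0, -0.35]],
    [[0, 0, 0], [0, 0, -0.42]],
    [[0, 0, 0], [0, 0, -0.49]],
    [[0, 0, 0], [0, 0, -0.55]],
    [[0, 0, 0], [0, 0, -0.55]],
  ],
)

```text
time_s: 34.78
position: [0.545, 0.1979, 0.1526]
tcp_rot: [[0.865, 0.001, 0.501], [-0.501, -0.001, 0.865], [0.001, -1.0, -0.001]]
force: [1.3, -5.5, 0.4]
opening: 0.134
```

```bash
python3 - <<'E'
from h import *
s=read_state();print(s['position'],s['force'],s['moment'],s['opening']*87,s['time_s'],np.degrees(np.arctan2(*s['tcp_rot'][1::-1,0])))
E
```

```text
[0.54498506 0.19790879 0.152649  ] [ 1.29133893 -5.4780728   0.35312877] [-1.01408816 -0.27307973  0.06668379] 11.620639982156355 34.775 -30.09325715986268
```

The wing followed all the way to -30°, about 50° clockwise from where it started, with no slip. Lifting gently.

>>> play_rows(
  commands=[
    [[0, 0, 0.002], [0, 0, 0]],
    [[0, 0, 0.004], [0, 0, 0]],
    [[0, 0, 0.007], [0, 0, 0]],
    [[0, 0, 0.007], [0, 0, 0]],
  ],
)

```text
time_s: 35.28
position: [0.5441, 0.1994, 0.1597]
tcp_rot: [[0.864, -0.001, 0.504], [-0.504, 0.002, 0.864], [-0.002, -1.0, 0.001]]
force: [0.1, -0.4, -0.6]
opening: 0.138
```

Free, with no resistance. Lifting on, to about 85 mm above the rim.

>>> play_rows(
  commands=[
    [[0, 0, 0.008], [0, 0, 0]],
    [[0, 0, 0.016], [0, 0, 0]],
    [[0, 0, 0.025], [0, 0, 0]],
    [[0, 0, 0.04], [0, 0, 0]],
    [[0, 0, 0.055], [0, 0, 0]],
    [[0, 0, 0.07], [0, 0, 0]],
    [[0, 0, 0.078], [0, 0, 0]],
    [[0, 0, 0.08], [0, 0, 0]],
    [[0, 0, 0.08], [0, 0, 0]],
    [[0, 0, 0.08], [0, 0, 0]],
  ],
)

```text
time_s: 36.52
position: [0.5442, 0.1985, 0.2389]
tcp_rot: [[0.864, -0.001, 0.504], [-0.504, -0.0, 0.864], [-0.001, -1.0, -0.001]]
force: [0.2, -0.4, -0.7]
opening: 0.134
```

>>> play_rows(
  commands=[
    [[0, 0, 0], [0, 0, 0]],
    [[0, 0, 0], [0, 0, 0]],
    [[0, 0, 0], [0, 0, 0]],
    [[0, 0, 0], [0, 0, 0]],
  ],
)

```text
time_s: 37.02
position: [0.5446, 0.1986, 0.2395]
tcp_rot: [[0.864, 0.0, 0.504], [-0.504, -0.0, 0.864], [0.0, -1.0, 0.0]]
force: [0.9, -0.1, -1.3]
opening: 0.137
```

```bash
python3 - <<'E'
from h import *
s=read_state();print(s['position'],s['force'],s['opening']*87,s['time_s'],abs(s['qvel']).max())
S=snap('side','s10');T=snap('top','t10')
Q=pts(S);m=(np.hypot(Q[...,0]-.544,Q[...,1]-.199)<.05)&(Q[...,2]>.15)&(S['frame'].min(2)>110)
p=Q[m];print(len(p),p.min(0),p.max(0))
cv2.imwrite('pics/c10.png',np.hstack([cv2.resize(S['frame'][100:300,140:340,::-1],(400,400)),cv2.resize(T['frame'][140:220,283:363,::-1],(400,400),interpolation=2)]))
E
```

```text
[0.54455739 0.19862395 0.23954621] [ 0.89017826 -0.13513504 -1.33760962] 11.885369134950636 37.025 0.09123709867451046
253 [0.51014848 0.17409095 0.20022705] [0.57256217 0.23278007 0.41764765]
```

View pics/c10.png

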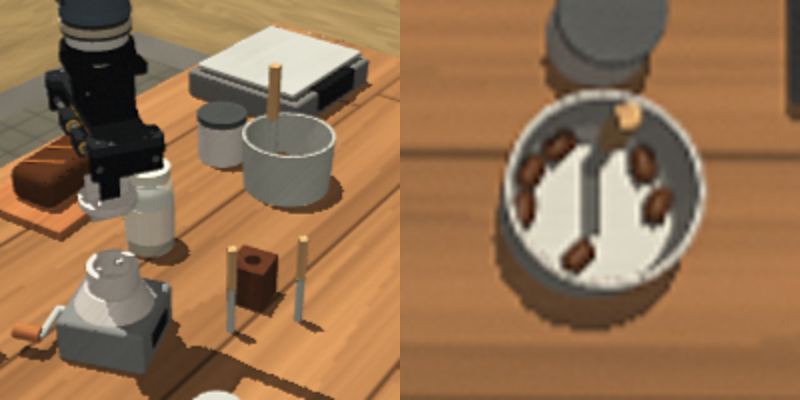

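The cap hangs level in the jaws at (105,195), disc underside at about z 0.20, above the open mouth at (115,260). The stick stands in the bowl and all six nuts are inside. Handing in.

```bash
python3 -c "
from rig import *
print(hand_in())"
```

```text
the job is handed in; nothing more can be done
None
```

I stirred the pecans, left the stick standing in the bowl, took the cap off the mill and handed the job in while still holding it, at about 37 s. `hand_in()` gave no verdict.

**Stir:** I made several laps with the stick held and its foot in the bowl. The pictures between laps showed the six pecans shifted and bunched differently each time. The pecans look alike, so "at least four moved more than 22 mm" is inferred from those pictures, not measured nut by nut.

**Cap:** Counter-clockwise was the wrong way. I misread the first 15° as free and turned on against the hard stop. The pads slipped round the wing (about 1.4 N m), and a 4 mm trial lift met about 22 N. I then realigned and turned about 50° clockwise from where the cap started, and it lifted freely.

**Last checks:**
- The cap is held level on the mill's axis, about 85 mm above the rim and clear of it; the grip reads 11.9 mm on the 12 mm wing.
- The stick stands untouched in the bowl, and all six pecans are inside.
- The things in view on the counter look undisturbed. I did not re-measure the bystanders, and the cup was out of the last pictures I viewed.

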